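Change over the dust-collection blast gates

ROBOT

A 6-joint arm with a two-finger parallel gripper is mounted at the origin on the work surface. World frame = base frame: x ahead of the robot, y to its left, z up, the work surface at z = 0. Lengths are in m, angles in rad, forces in N, time in s.
With the tool pointing down it reaches from about 0.375 to 0.9 m from the base axis. Payload 3.1 kg.
Tool frame: the origin (TCP) lies on the centre line of the jaws, within the pads' length; the fingertips stand 14 mm ahead of it and the grasp point (between the pads) lies 5 mm behind it; y points along the fingers, z is the direction in which the jaws open and shut, and the axes are right-handed (so a half turn about y gives the same grasp; the last joint's range is limited). The gripper opens to 87 mm and grips with 3 to 60 N. Pads are 19 mm wide; open, the fingers measure 117 mm over their backs; the gripper's body (75 mm by 190 mm) begins 51 mm behind the grasp point.
Start: joints at [1.016, 0.527, 1.433, -0, 1.181, -0.178], TCP at [0.23, 0.581, 0.202] pointing down, gripper open.
Joint ranges: [-3.08, 3.08], [-0.75, 2.2], [0.22, 2.44], [-1.43, 4.57], [0, 2.65], [-2.85, 2.85]. Speed limits (rad/s): [2.79, 2.79, 3.14, 3.14, 3.14, 3.14].

INTERFACE

Orientations are given as a unit quaternion [x, y, z, w].
In Python, from rig import robot, vision gives the robot as it stands.
- The arm moves only by the shell command python3 -m crank 'ROWS' [FORCE]. ROWS is JSON, a list of rows, each a list of 7 numbers: the shift along the tool's x, y, z as a fraction of full scale, then the turn, a rotation vector about the tool's x, y, z as a fraction of full scale, then the gripper command: -1 is shut, 1 is fully open, values between are in proportion. In form: [[x, y, z, wx, wy, wz, grip], ...]. A call has 1 to 10 rows; each row is the pose to reach, as a shift and turn from the pose commanded when the call began, along the tool's axes at that moment, turning the shorter way round; what a row does not reach only later rows make up. Full scale, the value 1, is 50 cm for a shift and pi rad for a turn. A row lasts 1/8 s, in which the tool goes at most 62.5 mm and 10.7 degrees, less where a joint would pass 70% of its speed; a pose out of reach is approached as far as the arm can. A call with a number of a shift or a turn outside -1 to 1 is refused whole. A call with a gripper value outside its range is refused whole. The fingers move at their own pace and stop on an object; FORCE is the grip in N (left out, the last holds). Time passes only in rows, so rows that repeat a pose let the fingers close. It gives the time, the measured TCP pose, the force and the opening at its end, in the units of the state.
- robot.get_obs(): the state, without advancing time (a new reading comes with each control period).
- vision.camera(name): name is "scene" or "top" or "wrist"; returns the picture (420x560x3 uint8, blue, green, red); there is no depth.
- vision.camera_info(name): a dict with "vfov" (degrees; the focal length in pixels is half the picture's height over the tangent of half this angle, whatever the lens; pixels are square), "cx", "cy" (the principal point, pixels), "world_from_camera" (4x4, takes a point from camera to world coordinates); the wrist camera has in their place "tool_from_camera" (4x4, takes a point from camera to tool coordinates, whose origin is the TCP and whose axes are the tool frame's). Camera axes: x right, y up, looking along -z (the intrinsics and any distortion apply to the point x, -y, -z); pixel columns grow to the right and rows downward; lengths in m; the calibration is good to about 2 mm. A picture is of the moment at which its call begins: read the wrist's pose just before it. camera_info takes no time and is no camera call.
- robot.hand_in(): hands the job in, once; it reports no verdict.
The state is a dict: "time": time; "q": joint angles; "joint_velocities": joint speeds; "joint_torque": joint torques, N m; "position": TCP position; "tool_rot": TCP orientation; "ft_force": force on the tool from outside, world axes, zero at the start; "moment": the same for the moment, N m; "grip_width": finger opening in m.
Only numpy, scipy, OpenCV 4.12 (cv2) and the standard library are available. Lean on these libraries where they do the work, as an engineer would, in place of code of your own. Each camera call takes 0.05 s, during which the arm holds its last target.

TASK

The dust collector is running: change its suction over from the branch with the red blast gate to the one with the blue gate. First push the blue gate fully open, and only then push the red gate fully shut, so that the fan is never left with both gates closed. Push with the fingertips on the coloured T-grips without pinching them, keep off the bare metal blades, which bend, and leave the glue bottle, the stain can and the tape measure where they stand.

Things in the scene. Friction and masses are not known exactly. Their poses are not given: they have to be found in the camera images.
- manifold: Bench-top dust-extraction manifold, fixed: grey pipes on a plywood board 800 mm long (along its y) and 18 mm thick, its front edge 85 mm in front of the origin. A thick 100 mm trunk runs to its +x; a 68 mm (outside) branch runs straight out to its +y and its -y, pipe axis 85 mm above the bench. Origin: on the bench under the middle of the branches; its -x faces the robot. Pipes reach at most 156 mm above the bench. It stands at a different place and heading in each run.
- red_gate: Fixed cast-aluminium housing of the red blast gate (a slide gate across a branch pipe), 110 mm along its x, 22 mm along its y (82 mm across the round sleeves on the pipe, which reach 35 mm to each side), 104 mm high; its top is 137 mm above the bench. Origin: its centre, on the pipe axis, 85 mm above the bench; its axes are parallel to the manifold's. It sits on either the left or the right branch, 160 to 220 mm from the middle; the blue gate is on the other one.
- red_slide (a joint): How far the red gate is open, in m: 0 = fully shut (against its stop), 0.065 = fully open (against its stop). It grows as the grip moves straight out along the housing's -x, towards the robot. The slide resists with about 5 N of friction plus 15 N per m/s, and stays where it is left. It starts 45 to 65 mm open.
- red_face (a point): The front of the red T-shaped grip on the outer end of the blade (in all 92 mm wide along y, 44 mm high, 12 mm thick, solid plastic, spanning 78 to 122 mm above the bench). This point: centre of its outer face, which looks along -x, away from the housing; axes parallel to the housing's. It lies 60 mm in front of the housing's front side when shut, 125 mm when open. Pushing this face along +x shuts the gate.
- red_back (a point): The back of the same red grip. This point: centre of its inner face, which looks along +x, towards the housing; 12 mm behind the outer face. Between it and the housing there is a gap of 48 mm when shut and 113 mm when open, into which fingertips fit from above, to the left or right of the blade. Pushing this face along -x, on either wing, opens the gate.
- red_blade (a point): Bare sheet-metal blade of the red gate, standing on edge: 3 mm thick along y, 70 mm high, its top edge 120 mm above the bench, running along x from the middle of the grip into the housing. This point: its outer end, at the grip, 85 mm above the bench. Not to be pushed or squeezed.
- blue_gate: Fixed cast-aluminium housing of the blue blast gate (a slide gate across a branch pipe), 110 mm along its x, 22 mm along its y (82 mm across the round sleeves on the pipe, which reach 35 mm to each side), 104 mm high; its top is 137 mm above the bench. Origin: its centre, on the pipe axis, 85 mm above the bench; its axes are parallel to the manifold's. It sits on either the left or the right branch, 160 to 220 mm from the middle; the red gate is on the other one.
- blue_slide (a joint): How far the blue gate is open, in m: 0 = fully shut (against its stop), 0.065 = fully open (against its stop). It grows as the grip moves straight out along the housing's -x, towards the robot. The slide resists with about 5 N of friction plus 15 N per m/s, and stays where it is left. It starts 0 to 15 mm open.
- blue_face (a point): The front of the blue T-shaped grip on the outer end of the blade (in all 92 mm wide along y, 44 mm high, 12 mm thick, solid plastic, spanning 78 to 122 mm above the bench). This point: centre of its outer face, which looks along -x, away from the housing; axes parallel to the housing's. It lies 60 mm in front of the housing's front side when shut, 125 mm when open. Pushing this face along +x shuts the gate.
- blue_back (a point): The back of the same blue grip. This point: centre of its inner face, which looks along +x, towards the housing; 12 mm behind the outer face. Between it and the housing there is a gap of 48 mm when shut and 113 mm when open, into which fingertips fit from above, to the left or right of the blade. Pushing this face along -x, on either wing, opens the gate.
- blue_blade (a point): Bare sheet-metal blade of the blue gate, standing on edge: 3 mm thick along y, 70 mm high, its top edge 120 mm above the bench, running along x from the middle of the grip into the housing. This point: its outer end, at the grip, 85 mm above the bench. Not to be pushed or squeezed.
- glue: Yellow wood-glue bottle with orange nozzle, loose, 64 mm across, 178 mm tall, standing on the bench in front of the manifold. Origin: centre of its underside. Bystander.
- stain: Brown can of wood stain with a steel lid, loose, 88 mm across, 93 mm tall, standing on the bench. Origin: centre of its underside. Bystander.
- tape: Yellow and black tape measure, loose, 75 x 38 x 70 mm (x, y, z), standing on the bench. Origin: centre of its underside. Bystander. The three bystanders stand in front of the manifold, one between the two gates and one outside each, in any order.

How it is judged:
On the way, in this order (a step that is already met when the one before it is completed fails the run):
1. the blue gate is fully open while the red one is still open (value of joint blue_slide above 0.06 m and value of joint red_slide above 0.03 m), for 0.2 s.
2. the red gate is fully shut (value of joint red_slide below 0.004 m and value of joint blue_slide above 0.06 m), for 0.2 s.
At the end, for the whole second after the job is handed in: The blue gate is open to within 5 mm of its stop (over 60 of 65 mm), the red gate is shut to within 4 mm, both are at rest, and the glue bottle, stain can and tape measure stand upright within 20 mm of where they were (all of step 2 and velocity of joint red_slide between -0.005 and 0.005 m/s and velocity of joint blue_slide between -0.005 and 0.005 m/s and distance of each of glue, stain, tape from where it was at the start of the episode below 0.02 m and angle between each of glue, stain, tape's own z axis and vertical below 0.2 rad); the robot touches nothing.
It fails at once if both gates are more than half closed at once (the running fan is starved) (value of joint each of blue_slide, red_slide below 0.03 m).
It fails at once if a grip is pinched (fingers press on its front and its back at once) ((contact force between the fingers and red_slide_c1 above 1.5 N and contact force between the fingers and red_slide_c2 above 1.5 N) or (contact force between the fingers and blue_slide_c1 above 1.5 N and contact force between the fingers and blue_slide_c2 above 1.5 N)).
It fails at once if a bare blade is pushed or squeezed with more than 8 N (contact force between the fingers and red_slide_c0 above 8 N or contact force between the fingers and blue_slide_c0 above 8 N).
It fails at once if a bystander (glue bottle, stain can or tape measure) is moved more than 20 mm, lifted or knocked over (distance of any of glue, stain, tape from where it was at the start of the episode above 0.02 m).
It also fails if it takes over 53 s, if anything falls off the work surface, if the arm or the gripper's body presses on something with over 40 N, if the wrist force passes 120 N, or if a joint passes its speed limit or range.

## Working session

There is one attempt and no reset: what is moved stays moved. The work goes in short steps, Python scripts to look and compute and a shell command to move; the robot and the scene stay as the last step left them, time stands still between calls to the robot, and variables do not carry over. Pictures are saved under pics/ and viewed, and the job is handed in when it is done.

```bash
mkdir -p pics; ls; python3 - <<'E'
from rig import robot, vision
import cv2, numpy as np
o=robot.get_obs()
print(o['time'],o['position'],o['tool_rot'],o['grip_width'])
for n in ("scene","top"):
    cv2.imwrite(f"pics/{n}0.png",vision.camera(n)); i=vision.camera_info(n); print(n,i)
print(vision.camera_info("wrist"))
E
```

```text
pics
0.0 [0.22951438 0.58049403 0.20118843] [ 0.69530623 -0.13269715  0.13216062 -0.69388348] 0.08704535583303148
scene {'vfov': 53.5380227610953, 'cx': 279.7484819383713, 'cy': 211.54842104987713, 'world_from_camera': array([[-0.75088562, -0.37273672,  0.54519549,  1.14023758],
       [ 0.66042697, -0.42047382,  0.62212377,  0.59734206],
       [-0.00264794,  0.8272056 ,  0.56189313,  0.60553985],
       [ 0.        ,  0.        ,  0.        ,  1.        ]])}
top {'vfov': 51.11197933235151, 'cx': 279.22653406860263, 'cy': 207.16275228464045, 'world_from_camera': array([[-0.01917732,  0.99863708, -0.04854092,  0.54100423],
       [-0.99980819, -0.01934768, -0.00304229,  0.0021242 ],
       [-0.0039773 ,  0.04847326,  0.99881656,  1.06361228],
       [ 0.        ,  0.        ,  0.        ,  1.        ]])}
{'vfov': 68.06781815159648, 'cx': 277.4979055769019, 'cy': 210.59595339951903, 'tool_from_camera': array([[ 2.83561851e-04, -9.68779796e-01, -2.47922622e-01,
        -6.79520071e-02],
       [-1.06002371e-04,  2.47922602e-01, -9.68779837e-01,
        -1.82548716e-01],
       [ 9.99999954e-01,  3.00989390e-04, -3.23915634e-05,
        -7.24524371e-04],
       [ 0.00000000e+00,  0.00000000e+00,  0.00000000e+00,
         1.00000000e+00]])}
```

View pics/top0.png

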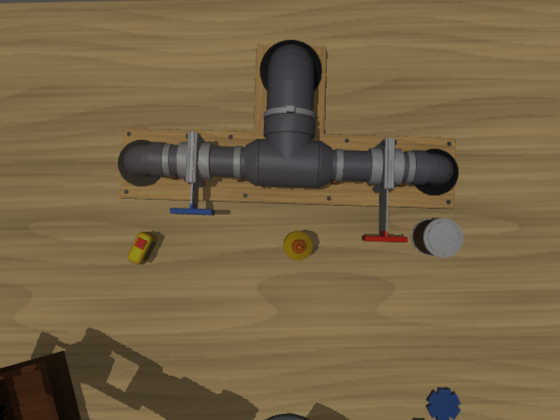

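View pics/scene0.png

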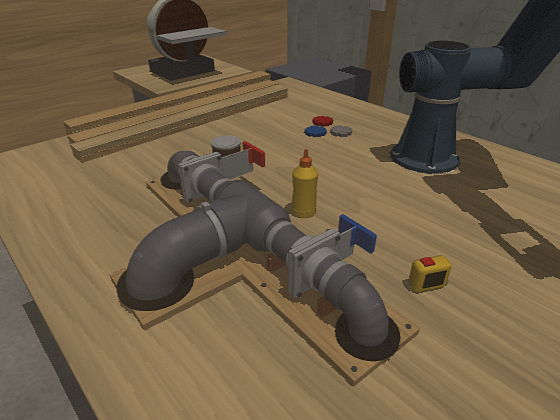

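The top view shows the blue grip at about (192,211), red at (385,239), the glue at (298,245), the tape at (141,248), and the stain can at (440,238). I'll turn these into positions.

```bash
cat > h.py <<'E'
import cv2, numpy as np
from rig import robot, vision
def ray(info,u,v):
    f=210/np.tan(np.radians(info['vfov']/2)); T=info['world_from_camera']
    d=T[:3,:3]@np.array([(u-info['cx'])/f,-(v-info['cy'])/f,-1]); return T[:3,3],d
def onz(info,u,v,z):
    o,d=ray(info,u,v); return o+d*(z-o[2])/d[2]
def masks(im):
    h=cv2.cvtColor(im,cv2.COLOR_BGR2HSV); H,S,V=cv2.split(h)
    return {'blue':((H>105)&(H<130)&(S>140)&(V>50)).astype(np.uint8),
            'red':(((H<6)|(H>174))&(S>190)&(V>60)).astype(np.uint8)}
def blobs(m,amin=40):
    n,l,s,c=cv2.connectedComponentsWithStats(m)
    return [(i,s[i],c[i],l==i) for i in range(1,n) if s[i][4]>=amin]
E
python3 - <<'E'
from h import *
im=cv2.imread('pics/top0.png'); I=vision.camera_info('top')
for k,m in masks(im).items():
    for i,s,c,mm in blobs(m):
        ys,xs=np.nonzero(mm); r=cv2.minAreaRect(np.stack([xs,ys],1).astype(np.float32))
        b=cv2.boxPoints(r)
        print(k,s,c.round(1)); P=np.array([onz(I,u,v,.122)[:2] for u,v in b]); print(P.round(4).tolist(), np.linalg.norm(P-np.roll(P,1,0),axis=1).round(4), onz(I,*c,.122).round(4))
# board front edge (z .018), front corners and bystanders
for n,u,v,z in [('boardL',121,198,.018),('boardR',454,207.5,.018),('boardLb',126,129,.018),('boardRb',455,139,.018),('glue',298,245,.178),('tape',141,247,.07),('stain',443,238,.093),('houseBtop',193,132,.137),('houseBbot',192,181,.137),('houseRt',390,139,.137),('houseRb',389,188,.137)]:
    print(n,onz(I,u,v,z).round(4))
print(np.array(I['world_from_camera'])[:3,3])
cv2.imwrite('pics/topz.png',cv2.resize(im[110:270,110:310],None,fx=4,fy=3.7,interpolation=cv2.INTER_CUBIC))
cv2.imwrite('pics/topz2.png',cv2.resize(im[110:270,290:490],None,fx=4,fy=3.7,interpolation=cv2.INTER_CUBIC))
E
```

```text
blue [170 204  41  10 181] [190.5 210.6]
[[0.5981, 0.2396], [0.5964, 0.1536], [0.5771, 0.1538], [0.5788, 0.2397]] [0.0194 0.086  0.0193 0.0859] [0.583  0.1957 0.122 ]
blue [428 389  32  31 715] [443.4 404.7]
[[0.1982, -0.3003], [0.197, -0.3653], [0.1354, -0.3629], [0.1365, -0.2981]] [0.0617 0.065  0.0617 0.0648] [ 0.1652 -0.3313  0.122 ]
red [364 231  43  11 214] [385.2 238.3]
[[0.5132, -0.1745], [0.5342, -0.1761], [0.5282, -0.2659], [0.5072, -0.2642]] [0.0899 0.021  0.09   0.021 ] [ 0.5158 -0.2202  0.122 ]
red [135 238  11  11  71] [140.3 242.9]
[[0.5117, 0.3152], [0.5278, 0.307], [0.5202, 0.2925], [0.5041, 0.3007]] [0.0164 0.018  0.0164 0.018 ] [0.516  0.3039 0.122 ]
boardL [0.6211 0.3829 0.018 ]
boardR [ 0.583  -0.4105  0.018 ]
boardLb [0.7874 0.3706 0.018 ]
boardRb [ 0.7473 -0.4192  0.018 ]
glue [ 0.5072 -0.0314  0.178 ]
tape [0.5053 0.3189 0.07  ]
stain [ 0.5132 -0.3542  0.093 ]
houseBtop [0.75   0.1857 0.137 ]
houseBbot [0.6451 0.1888 0.137 ]
houseRt [ 0.7266 -0.2333  0.137 ]
houseRb [ 0.6221 -0.2279  0.137 ]
[0.54100423 0.0021242  1.06361228]
```

View pics/topz.png

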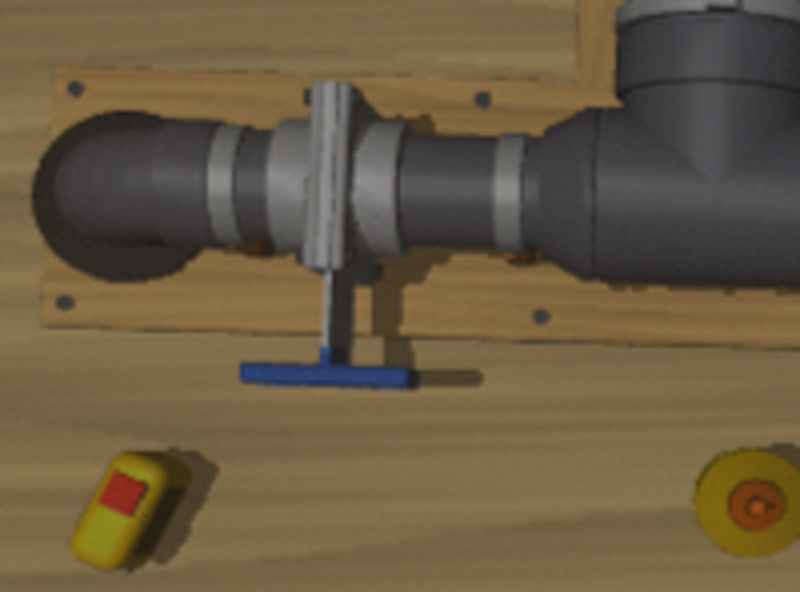

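View pics/topz2.png

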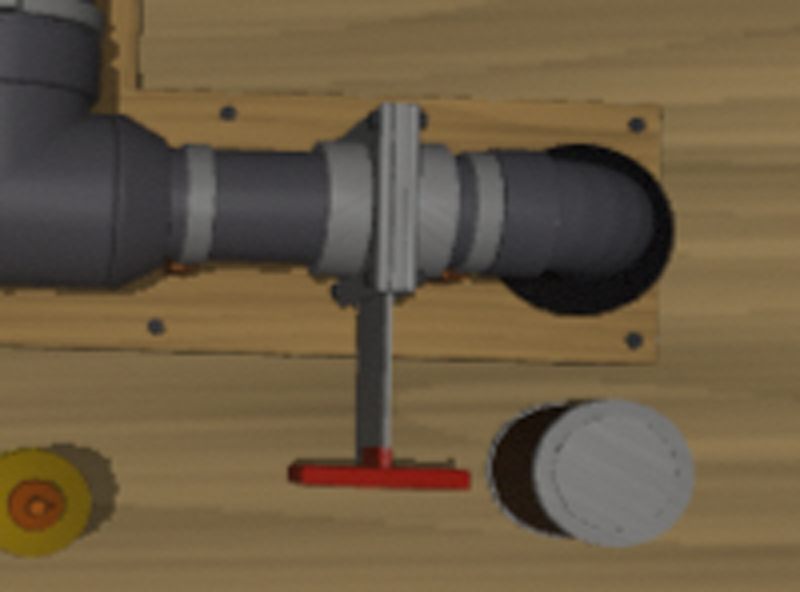

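```bash
cat >> h.py <<'E'
from scipy.spatial.transform import Rotation as R
YAW=-0.050
xm=np.array([np.cos(YAW),np.sin(YAW),0]); ym=np.array([-np.sin(YAW),np.cos(YAW),0])
def plan(target,zsign=None):
    """row (fractions) from the present pose to target pos, tool down, tool z along zsign*ym (None: the nearer one)"""
    o=robot.get_obs(); R0=R.from_quat(o['tool_rot']); p=np.array(o['position'])
    best=None
    for s in ((1,-1) if zsign is None else (zsign,)):
        z=s*ym; y=np.array([0,0,-1.]); x=np.cross(y,z)
        R1=R.from_matrix(np.stack([x,y,z],1)); rv=(R0.inv()*R1).as_rotvec()
        if best is None or np.linalg.norm(rv)<np.linalg.norm(best[1]): best=(s,rv)
    d=R0.inv().apply(np.array(target)-p)
    print('t',o['time'],'pos',p.round(4),'sign',best[0],'row',(d/.5).round(4).tolist(),(best[1]/np.pi).round(4).tolist(),'grip',round(o['grip_width'],4),'F',np.round(o['ft_force'],1))
E
python3 - <<'E'
from h import *
o=robot.get_obs(); print(R.from_quat(o['tool_rot']).as_matrix().round(3), np.round(o['q'],2))
B=np.array([.583,.195]); 
p=onz(vision.camera_info('top'),193,209,.122); print(p)
H=np.array([.6426,.190])
print('blade line y at x=.61 from housing', .190+ -(.6426-.612)*np.tan(YAW), 'face dist', (H-B)@xm[:2])
plan([.612,.192,.28]); plan([.612,.192,.28],1); plan([.612,.192,.28],-1)
plan([.3,.5,.28])
E
```

```text
[[ 0.93  -0.001  0.368]
 [-0.368 -0.002  0.93 ]
 [-0.    -1.    -0.002]] [ 1.02  0.53  1.43 -0.    1.18 -0.18]
[0.58640252 0.19023726 0.122     ]
blade line y at x=.61 from housing 0.1915312762762915 face dist 0.059775411365893365
t 0.1 pos [0.2295 0.5806 0.2012] sign 1 row [0.9971, -0.157, -0.4415] [0.0006, -0.104, -0.0002] grip 0.0869 F [ 0.2 -0.1 -0.1]
t 0.1 pos [0.2295 0.5806 0.2012] sign 1 row [0.9971, -0.157, -0.4415] [0.0006, -0.104, -0.0002] grip 0.0869 F [ 0.2 -0.1 -0.1]
t 0.1 pos [0.2295 0.5806 0.2012] sign -1 row [0.9971, -0.157, -0.4415] [0.0003, 0.896, 0.0009] grip 0.0869 F [ 0.2 -0.1 -0.1]
t 0.1 pos [0.2295 0.5806 0.2012] sign 1 row [0.1902, -0.1574, -0.0983] [0.0006, -0.104, -0.0002] grip 0.0869 F [ 0.2 -0.1 -0.1]
```

```bash
python3 -m crank '[[0.12,-0.15,-0.05,0,0,0,0],[0.25,-0.157,-0.11,0,-0.05,0,0],[0.37,-0.157,-0.16,0,-0.1,0,0],[0.5,-0.157,-0.22,0,-0.104,0,0],[0.62,-0.157,-0.27,0,-0.104,0,0],[0.75,-0.157,-0.33,0,-0.104,0,0],[0.87,-0.157,-0.39,0,-0.104,0,0],[0.997,-0.157,-0.4415,0,-0.104,0,0],[0.997,-0.157,-0.4415,0,-0.104,0,0],[0.997,-0.157,-0.4415,0,-0.104,0,0]]'
python3 - <<'E'
from h import *
plan([.612,.192,.28],1)
o=robot.get_obs(); im=vision.camera("wrist"); cv2.imwrite('pics/w1.png',im)
cv2.imwrite('pics/t1.png',vision.camera("top"))
I=vision.camera_info('wrist'); T=np.eye(4); T[:3,:3]=R.from_quat(o['tool_rot']).as_matrix(); T[:3,3]=o['position']; I['world_from_camera']=T@I['tool_from_camera']
np.save('wT.npy',I['world_from_camera'])
for i,s,c,mm in blobs(masks(im)['blue']):
    ys,xs=np.nonzero(mm); print(s,c, [onz(I,u,v,.122).round(4).tolist() for u,v in [(xs.min(),ys[xs==xs.min()].min()),(xs.max(),ys[xs==xs.max()].min()),(xs.mean(),ys.min()),(xs.mean(),ys.max())]])
E
```

```text
time: 1.35
position: [0.6149, 0.1886, 0.2796]
tool_rot: [0.707, -0.02, 0.02, -0.706]
ft_force: [-0.8, 1.1, -1.1]
grip_width: 0.0432
t 1.35 pos [0.6149 0.1886 0.2796] sign 1 row [-0.0062, -0.0008, 0.0064] [0.0003, -0.0017, 0.0] grip 0.0432 F [-0.8  1.1 -1.1]
[243 158  82  22 967] [282.83971044 163.78386763] [[0.5762, 0.1526, 0.122], [0.5822, 0.2404, 0.122], [0.5754, 0.196, 0.122], [0.5983, 0.1948, 0.122]]
```

View pics/w1.png

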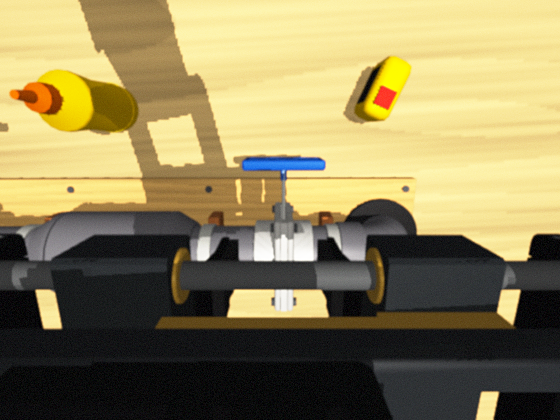

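Wrist view: the blue grip spans (243–325, 158–172), with its blade at u≈283. The jaws' centre line is at 277, so I need to move about 5 mm toward +y. The grip centre comes out near (0.583, 0.196), which agrees with the top view.

```bash
python3 - <<'E'
from h import *
plan([.616,.1943,.16],1)
plan([.616,.1943,.109],1)
E
```

```text
t 1.45 pos [0.6124 0.1915 0.2797] sign 1 row [0.0074, 0.2394, 0.006] [-0.0, -0.0007, -0.0006] grip 0.0436 F [-0.8  0.3  0.1]
t 1.45 pos [0.6124 0.1915 0.2797] sign 1 row [0.0076, 0.3414, 0.006] [-0.0, -0.0007, -0.0006] grip 0.0436 F [-0.8  0.3  0.1]
```

```bash
python3 -m crank '[[0.0075,0.1,0.006,0,0,0,0],[0.0075,0.18,0.006,0,0,0,0],[0.0075,0.24,0.006,0,0,0,0],[0.0075,0.24,0.006,0,0,0,0]]'
python3 - <<'E'
from h import *
plan([.616,.1943,.109],1)
o=robot.get_obs(); im=vision.camera("wrist"); cv2.imwrite('pics/w2.png',im)
E
```

```text
time: 1.95
position: [0.6123, 0.1968, 0.158]
tool_rot: [0.707, -0.02, 0.014, -0.707]
ft_force: [-0.3, -0.3, -0.5]
grip_width: 0.0433
t 1.95 pos [0.6123 0.1968 0.158 ] sign 1 row [0.0083, 0.098, -0.0045] [0.0003, 0.0007, -0.0024] grip 0.0433 F [-0.3 -0.3 -0.5]
```

View pics/w2.png

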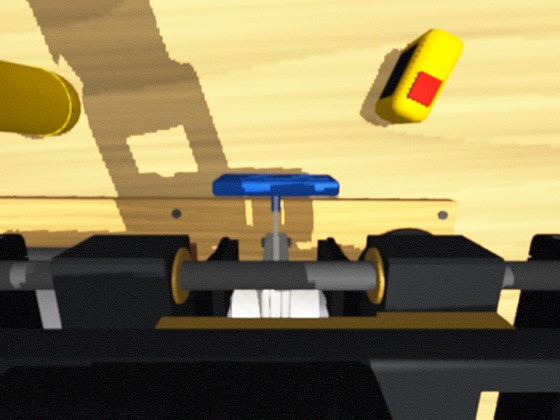

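```bash
python3 - <<'E'
from h import *
I=vision.camera_info('wrist'); f=210/np.tan(np.radians(I['vfov']/2)); Ti=np.linalg.inv(I['tool_from_camera'])
def pt(p):
    c=Ti@np.r_[p,1]; return (I['cx']+f*c[0]/-c[2], I['cy']+f*-c[1]/-c[2])
for p in [(-.0095,.014,.03),(.0095,.014,.03),(-.0095,-.03,.03),(-.0095,.014,.0218),(-.0095,.014,-.0218)]: print(p,np.round(pt(p),1))
o=robot.get_obs(); T=np.eye(4); T[:3,:3]=R.from_quat(o['tool_rot']).as_matrix(); T[:3,3]=o['position']
I['world_from_camera']=T@I['tool_from_camera']
for n,u,v,z in [('housing front',276,234,.137),('grip face l',214,192,.078),('grip front top',276,175,.122),('grip back top',276,183,.122),('stem back',276,208,.122),('board front',100,200,.018),('board front',450,200,.018)]: print(n,onz(I,u,v,z).round(4))
im=cv2.imread('pics/w2.png'); cv2.imwrite('pics/w2z.png',cv2.resize(im[160:320,180:380],None,fx=4,fy=3.7,interpolation=cv2.INTER_CUBIC))
E
```

```text
(-0.0095, 0.014, 0.03) [323.8 222.9]
(0.0095, 0.014, 0.03) [322.7 249.9]
(-0.0095, -0.03, 0.03) [335.9 247. ]
(-0.0095, 0.014, 0.0218) [311.3 222.9]
(-0.0095, 0.014, -0.0218) [245.2 222.9]
housing front [0.6155 0.1952 0.137 ]
grip face l [0.5944 0.1422 0.078 ]
grip front top [0.5764 0.197  0.122 ]
grip back top [0.5821 0.1967 0.122 ]
stem back [0.6005 0.1958 0.122 ]
board front [0.608  0.0066 0.018 ]
board front [0.626  0.3802 0.018 ]
```

View pics/w2z.png

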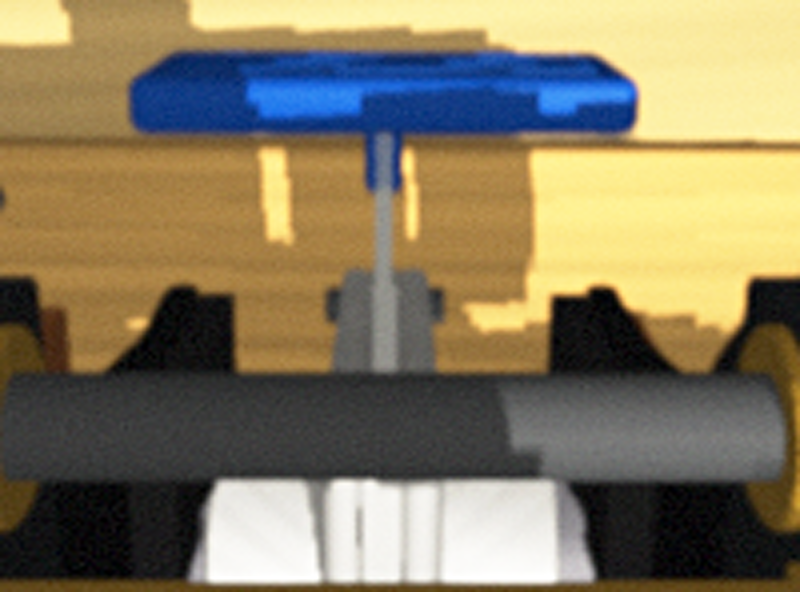

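Jaws are centred on the blade (blade at u≈276, centre 277.5), and the fingertips sit in the gap between the grip and the housing. Going down.

```bash
python3 -m crank '[[0.003,0.05,0,0,0,0,0],[0.004,0.098,-0.002,0,0,0,0],[0.004,0.098,-0.002,0,0,0,0]]'
python3 -m crank '[[-0.012,0,0,0,0,0,0],[-0.024,0,0,0,0,0,0],[-0.024,0,0,0,0,0,0]]'
python3 - <<'E'
from h import *
plan([.614,.1943,.109],1)
im=vision.camera("wrist"); cv2.imwrite('pics/w3.png',im)
E
```

```text
time: 2.38
position: [0.6174, 0.1948, 0.112]
tool_rot: [0.707, -0.018, 0.017, -0.707]
ft_force: [-0.9, -0.7, 0.2]
grip_width: 0.0436
time: 2.75
position: [0.6058, 0.195, 0.1127]
tool_rot: [-0.707, 0.017, -0.018, 0.707]
ft_force: [1.1, 0.1, -0.3]
grip_width: 0.0435
t 2.75 pos [0.6058 0.195  0.1127] sign 1 row [0.0165, 0.0075, -0.0006] [-0.0001, 0.0001, 0.0003] grip 0.0435 F [ 1.1  0.1 -0.3]
```

View pics/w3.png

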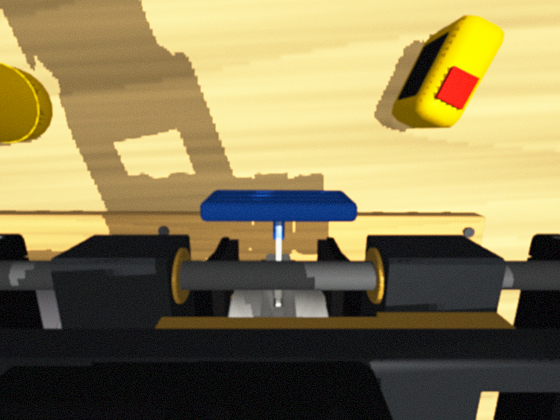

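The fingers aren't touching yet. Pushing the blue grip open, keeping the speed moderate.

```bash
python3 -m crank '[[-0.01,0,0,0,0,0,0],[-0.02,0,0,0,0,0,0],[-0.03,0,0,0,0,0,0],[-0.04,0,0,0,0,0,0],[-0.05,0,0,0,0,0,0],[-0.06,0,0,0,0,0,0],[-0.07,0,0,0,0,0,0],[-0.08,0,0,0,0,0,0],[-0.09,0,0,0,0,0,0],[-0.1,0,0,0,0,0,0]]'
python3 - <<'E'
from h import *
plan([.538,.198,.112],1)
im=vision.camera("wrist"); cv2.imwrite('pics/w4.png',im)
E
```

```text
time: 4.05
position: [0.5558, 0.1973, 0.1116]
tool_rot: [0.707, -0.018, 0.018, -0.707]
ft_force: [1.2, -0.2, 0.5]
grip_width: 0.043
t 4.05 pos [0.5558 0.1973 0.1116] sign 1 row [-0.0357, -0.0007, -0.0004] [0.0, -0.0, -0.0] grip 0.043 F [ 1.2 -0.2  0.5]
```

View pics/w4.png

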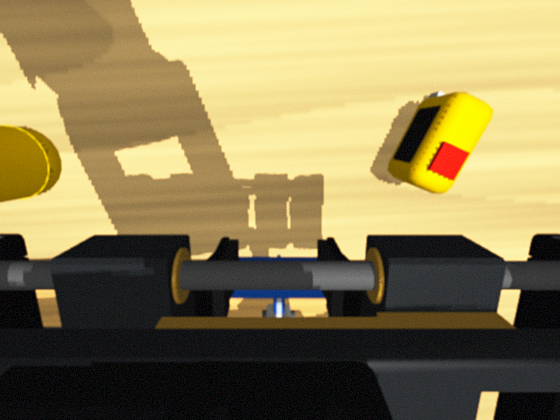

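```bash
python3 - <<'E'
from h import *
im=vision.camera("top"); cv2.imwrite('pics/t4.png',im); im2=vision.camera("scene"); cv2.imwrite('pics/s4.png',im2)
a=cv2.resize(im[130:280,110:310],None,fx=4,fy=4,interpolation=cv2.INTER_CUBIC); cv2.imwrite('pics/t4z.png',a)
b=cv2.resize(im2[170:320,260:460],None,fx=4,fy=4,interpolation=cv2.INTER_CUBIC); cv2.imwrite('pics/s4z.png',b)
E
```

```text
(no output)
```

View pics/t4z.png

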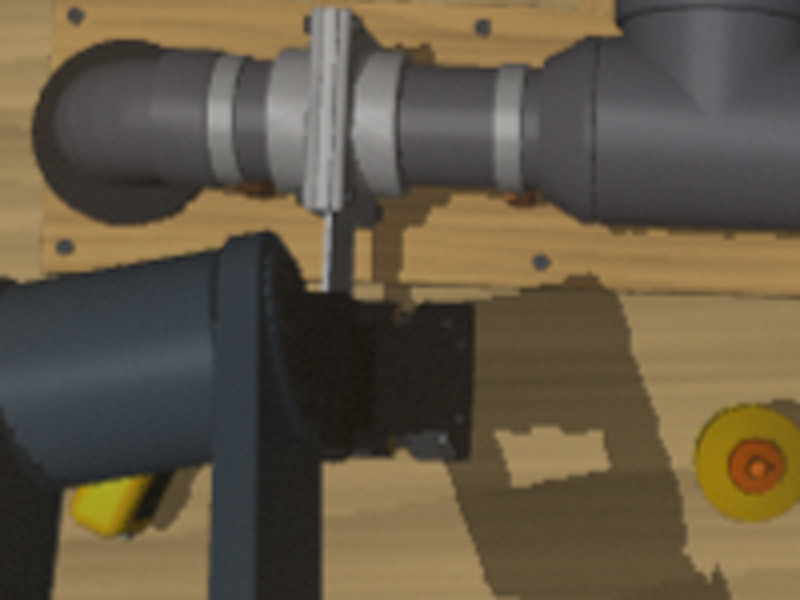

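View pics/s4z.png

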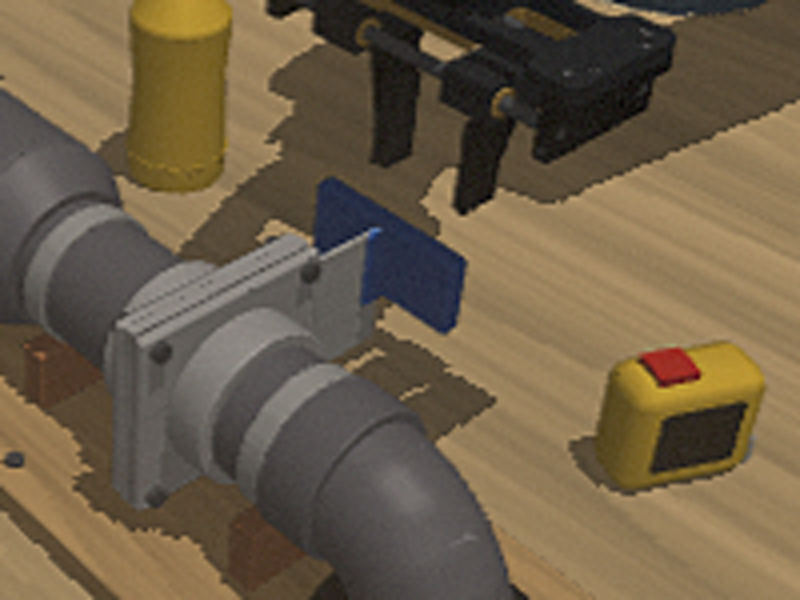

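```bash
python3 - <<'E'
from h import *
I=vision.camera_info('scene')
def proj(p):
    f=210/np.tan(np.radians(I['vfov']/2)); c=np.linalg.inv(I['world_from_camera'])@np.r_[p,1]; return np.round([I['cx']+f*c[0]/-c[2],I['cy']-f*c[1]/-c[2]],1)
o=robot.get_obs(); p=np.array(o['position']); Rm=R.from_quat(o['tool_rot']).as_matrix()
print(p)
for s in (1,-1):
  for dx in (-.0095,.0095):
    for w in (.022,.037): print(s,dx,w,proj(p+Rm@np.array([dx,.014,s*w])))
print('grip corners',[proj(np.array([.583,.196,0])+ym*a+[0,0,z]) for a in(-.046,.046) for z in (.078,.122)])
for u,v in [(378,223),(355,210)]:
    for z in (.09,.12,.15): print(u,v,onz(I,u,v,z).round(3))
E
```

```text
[0.55587795 0.19731091 0.11166856]
1 -0.0095 0.022 [377.  231.5]
1 -0.0095 0.037 [382.8 235. ]
1 0.0095 0.022 [370.7 235.1]
1 0.0095 0.037 [376.5 238.7]
-1 -0.0095 0.022 [360.8 221.6]
-1 -0.0095 0.037 [355.5 218.4]
-1 0.0095 0.022 [354.5 225. ]
-1 0.0095 0.037 [349.2 221.7]
grip corners [array([339.4, 230.4]), array([341.1, 213.2]), array([372.8, 252.2]), array([375.7, 234.4])]
378 223 [0.513 0.197 0.09 ]
378 223 [0.549 0.22  0.12 ]
378 223 [0.586 0.243 0.15 ]
355 210 [0.511 0.132 0.09 ]
355 210 [0.548 0.16  0.12 ]
355 210 [0.584 0.187 0.15 ]
```

View pics/s4.png

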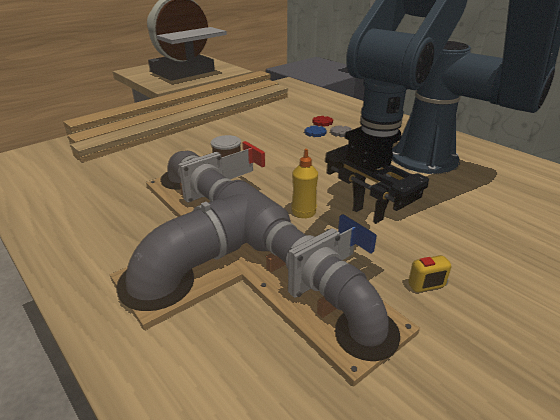

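The blue grip hasn't moved. The fingertips passed over it: in the scene view they sit near (378,223), about 14 px (~30 mm) above where I predicted. I'll check tip height in the free space in front of the grip.

```bash
python3 -m crank '[[-0.04,0.0,0,0,0,0,0],[-0.04,0.06,0,0,0,0,0],[-0.04,0.06,0,0,0,0,0]]'
python3 - <<'E'
from h import *
o=robot.get_obs(); print(o['position'],o['ft_force'])
im2=vision.camera("scene"); cv2.imwrite('pics/s5.png',im2)
b=cv2.resize(im2[130:280,260:460],None,fx=4,fy=4,interpolation=cv2.INTER_CUBIC); cv2.imwrite('pics/s5z.png',b)
w=vision.camera("wrist"); cv2.imwrite('pics/w5z.png',cv2.resize(w[200:350,180:380],None,fx=4,fy=4,interpolation=cv2.INTER_CUBIC))
I=vision.camera_info('scene')
def proj(p):
    f=210/np.tan(np.radians(I['vfov']/2)); c=np.linalg.inv(I['world_from_camera'])@np.r_[p,1]; return np.round([I['cx']+f*c[0]/-c[2],I['cy']-f*c[1]/-c[2]],1)
p=np.array(o['position']); Rm=R.from_quat(o['tool_rot']).as_matrix()
for y in (.014,0,-.014,-.028,-.061):
    a=[proj(p+Rm@np.array([0,y,s*.029])) for s in (1,-1)]; print(y,a,[((q-[260,130])*4).tolist() for q in a])
E
```

```text
time: 4.58
position: [0.5346, 0.198, 0.0802]
tool_rot: [0.707, -0.019, 0.016, -0.707]
ft_force: [0.5, -0.2, -0.3]
grip_width: 0.0433
[0.53463015 0.19795541 0.08016126] [ 0.46816991 -0.2361055  -0.27144687]
0.014 [array([381.3, 243. ]), array([360.4, 229.9])] [[485.20000000000005, 452.0], [401.5999999999999, 399.6]]
0 [array([382.2, 237.7]), array([361. , 224.7])] [[488.79999999999995, 430.79999999999995], [404.0, 378.79999999999995]]
-0.014 [array([383.1, 232.2]), array([361.7, 219.4])] [[492.4000000000001, 408.79999999999995], [406.79999999999995, 357.6]]
-0.028 [array([384. , 226.7]), array([362.4, 214. ])] [[496.0, 386.79999999999995], [409.5999999999999, 336.0]]
-0.061 [array([386.3, 213.2]), array([364.2, 200.8])] [[505.20000000000005, 332.79999999999995], [416.79999999999995, 283.20000000000005]]
```

View pics/s5z.png

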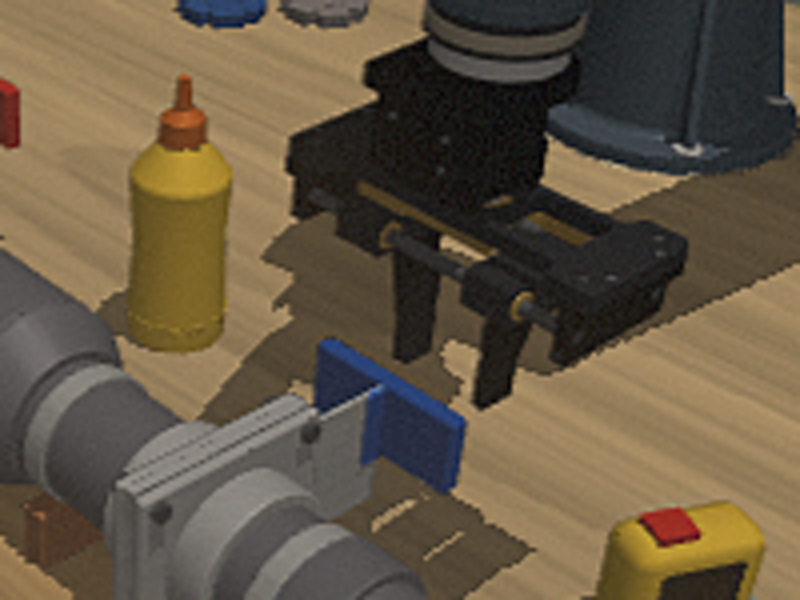

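View pics/w5z.png

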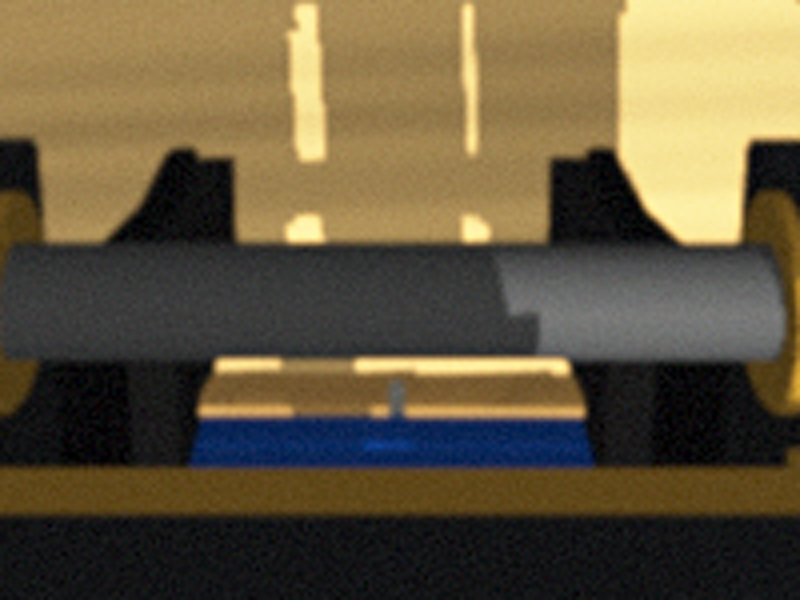

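Both cameras put the visible fingertips around tool y ≈ −0.013 to −0.02, not at +0.014 as stated. I'll check the body's lower edge before choosing a height.

```bash
python3 - <<'E'
from h import *
I=vision.camera_info('scene')
f=210/np.tan(np.radians(I['vfov']/2))
def proj(p):
    c=np.linalg.inv(I['world_from_camera'])@np.r_[p,1]; return np.round([I['cx']+f*c[0]/-c[2],I['cy']-f*c[1]/-c[2]],1)
o=robot.get_obs();p=np.array(o['position']); Rm=R.from_quat(o['tool_rot']).as_matrix()
for x in (.0375,):
  for s in (.095,-.095):
    for y in (-.04,-.056,-.07,-.085): print(x,s,y,((proj(p+Rm@np.array([x,y,s]))-[260,130])*4).tolist())
plan([.606,.1950,.15],1)
E
```

```text
0.0375 0.095 -0.04 [557.2, 460.79999999999995]
0.0375 0.095 -0.056 [562.8, 433.6]
0.0375 0.095 -0.07 [567.5999999999999, 408.79999999999995]
0.0375 0.095 -0.085 [573.2, 382.0]
0.0375 -0.095 -0.04 [270.4000000000001, 286.79999999999995]
0.0375 -0.095 -0.056 [272.4000000000001, 261.20000000000005]
0.0375 -0.095 -0.07 [274.0, 238.79999999999995]
0.0375 -0.095 -0.085 [275.5999999999999, 214.0]
t 4.675 pos [0.5367 0.1983 0.0819] sign 1 row [0.1388, -0.1362, 0.0004] [-0.0, -0.0001, 0.0001] grip 0.0434 F [-0.5 -0.5  0.4]
```

The body corners also fit about 30 mm higher, so the whole gripper sits about 30 mm above where the reported TCP implies. The fingertips are at roughly TCP z + 15 mm. I'll go over again and descend to TCP z ≈ 0.080.

```bash
python3 -m crank '[[0,-0.1,0,0,0,0,0],[0,-0.136,0,0,0,0,0],[0.08,-0.136,0,0,0,0,0],[0.144,-0.136,0,0,0,0,0],[0.144,-0.136,0,0,0,0,0],[0.144,-0.05,0,0,0,0,0],[0.144,-0.05,0,0,0,0,0]]'
python3 - <<'E'
from h import *
plan([.607,.1950,.080],1)
im2=vision.camera("scene"); b=cv2.resize(im2[130:280,260:460],None,fx=4,fy=4,interpolation=cv2.INTER_CUBIC); cv2.imwrite('pics/s6z.png',b)
w=vision.camera("wrist"); cv2.imwrite('pics/w6.png',w)
E
```

```text
time: 5.55
position: [0.6042, 0.1943, 0.1042]
tool_rot: [0.707, -0.021, 0.015, -0.706]
ft_force: [0.1, 0.2, -1.0]
grip_width: 0.0437
t 5.55 pos [0.6042 0.1943 0.1042] sign 1 row [0.0059, 0.0483, 0.0018] [0.0005, -0.0, -0.0027] grip 0.0437 F [ 0.1  0.2 -1. ]
```

View pics/s6z.png

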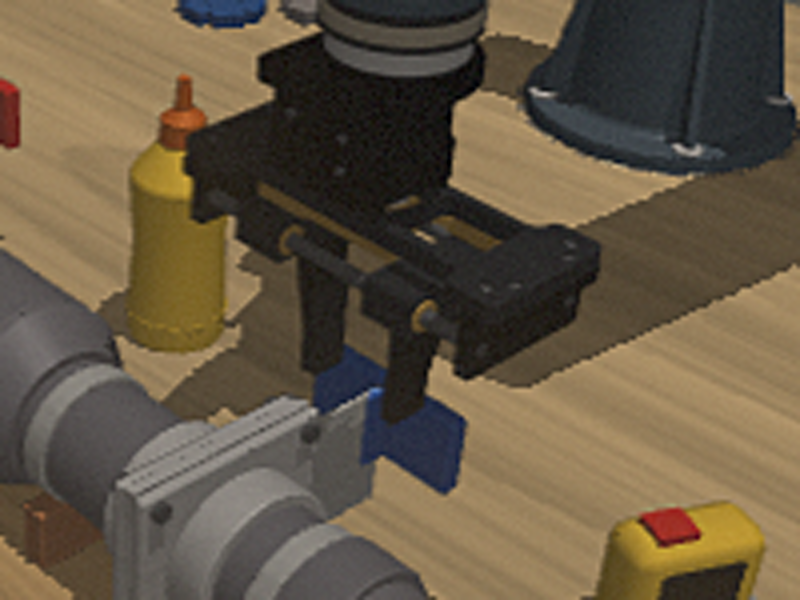

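View pics/w6.png

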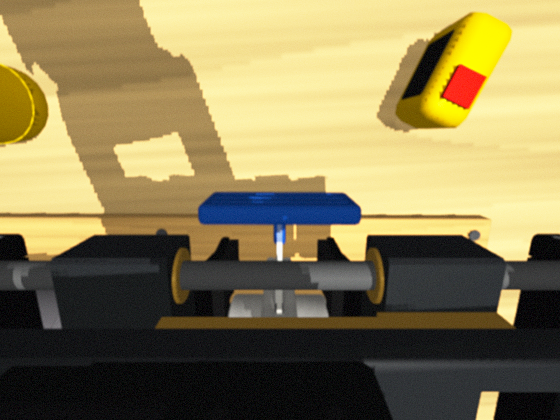

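The fingers are behind the grip, one on each side of the blade (u≈279). Going down to TCP z 0.080.

```bash
python3 -m crank '[[0.004,0.025,0.001,0,0,0,0],[0.004,0.048,0.001,0,0,0,0],[0.004,0.048,0.001,0,0,0,0]]'
python3 - <<'E'
from h import *
plan([.607,.1950,.080],1)
im2=vision.camera("scene"); b=cv2.resize(im2[130:280,260:460],None,fx=4,fy=4,interpolation=cv2.INTER_CUBIC); cv2.imwrite('pics/s7z.png',b)
E
```

```text
time: 6.02
position: [0.6091, 0.1949, 0.0816]
tool_rot: [0.707, -0.019, 0.017, -0.707]
ft_force: [-0.4, 0.2, 0.0]
grip_width: 0.0432
t 6.025 pos [0.6091 0.1949 0.0816] sign 1 row [-0.0043, 0.0031, -0.0001] [0.0001, -0.0, -0.0008] grip 0.0432 F [-0.4  0.2  0. ]
```

View pics/s7z.png

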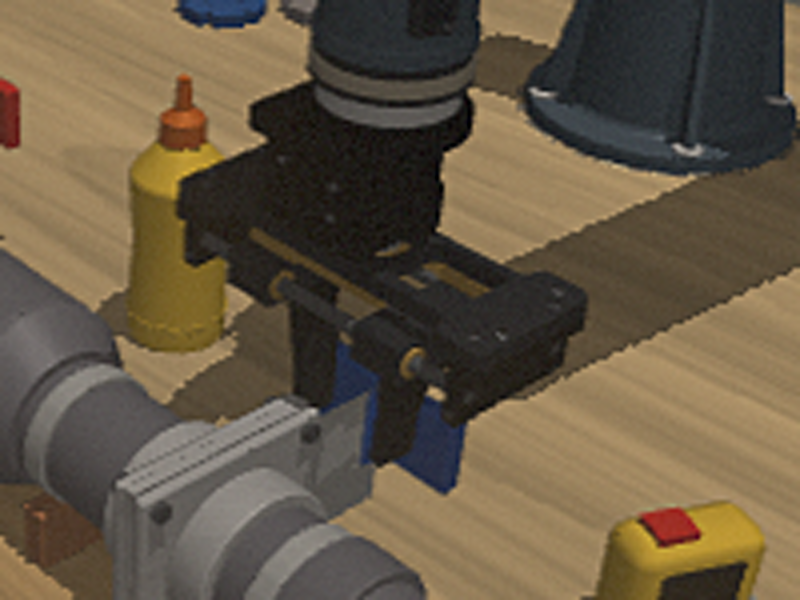

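Both fingers are now well down behind the wings. Starting the push.

```bash
python3 -m crank '[[-0.01,0,0,0,0,0,0],[-0.02,0,0,0,0,0,0],[-0.03,0,0,0,0,0,0],[-0.04,0,0,0,0,0,0],[-0.05,0,0,0,0,0,0]]'
python3 - <<'E'
from h import *
plan([.538,.198,.080],1)
im=vision.camera("wrist"); cv2.imwrite('pics/w8.png',im)
E
```

```text
time: 6.7
position: [0.588, 0.1963, 0.0831]
tool_rot: [-0.707, 0.016, -0.02, 0.707]
ft_force: [5.8, 0.7, -3.3]
grip_width: 0.0436
t 6.7 pos [0.588  0.1963 0.0831] sign 1 row [-0.1, 0.0056, -0.0016] [-0.0002, -0.0002, 0.0021] grip 0.0436 F [ 5.8  0.7 -3.3]
```

View pics/w8.png

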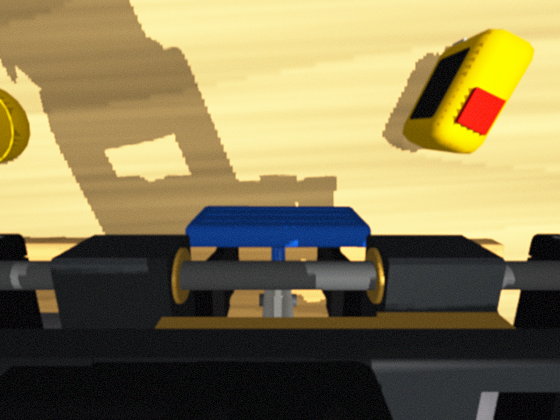

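In contact with the wings (5.8 N ≈ the slide's friction) and moving the grip. Pushing on.

```bash
python3 -m crank '[[-0.012,0,0,0,0,0,0],[-0.024,0,0,0,0,0,0],[-0.036,0,0,0,0,0,0],[-0.048,0,0,0,0,0,0],[-0.06,0,0,0,0,0,0],[-0.07,0,0,0,0,0,0],[-0.076,0,0,0,0,0,0],[-0.076,0,0,0,0,0,0]]'
python3 -m crank '[[-0.006,0,0,0,0,0,0],[-0.012,0,0,0,0,0,0],[-0.012,0,0,0,0,0,0]]'
```

```text
time: 7.75
position: [0.549, 0.1983, 0.0832]
tool_rot: [-0.707, 0.016, -0.019, 0.707]
ft_force: [4.6, 0.1, -2.7]
grip_width: 0.0435
time: 8.12
position: [0.5425, 0.1987, 0.0831]
tool_rot: [-0.707, 0.017, -0.019, 0.707]
ft_force: [5.4, 0.9, -2.3]
grip_width: 0.0434
```

```bash
python3 -m crank '[[-0.004,0,0,0,0,0,0],[-0.008,0,0,0,0,0,0],[-0.008,0,0,0,0,0,0]]'
python3 -m crank '[[-0.004,0,0,0,0,0,0],[-0.008,0,0,0,0,0,0],[-0.008,0,0,0,0,0,0]]'
```

```text
time: 8.5
position: [0.5423, 0.1987, 0.0833]
tool_rot: [-0.707, 0.014, -0.021, 0.707]
ft_force: [11.0, -1.8, -6.9]
grip_width: 0.0435
time: 8.88
position: [0.5424, 0.1987, 0.0835]
tool_rot: [-0.706, 0.011, -0.024, 0.707]
ft_force: [17.1, -2.3, -12.1]
grip_width: 0.0436
```

The grip stopped at TCP x≈0.542 and the force climbed from 5 to 11 to 17 N, so it's on its stop. Backing off, lifting and checking.

```bash
python3 -m crank '[[0.02,0,0,0,0,0,0],[0.044,0,0,0,0,0,0],[0.044,0,0,0,0,0,0],[0.044,-0.1,0,0,0,0,0],[0.044,-0.2,0,0,0,0,0],[0.044,-0.32,0,0,0,0,0],[0.044,-0.4,0,0,0,0,0],[0.044,-0.4,0,0,0,0,0]]'
python3 - <<'E'
from h import *
plan([.5,-.217,.28],1)
plan([.5,.0,.28],1)
o=robot.get_obs(); im=vision.camera("wrist"); cv2.imwrite('pics/w9.png',im)
cv2.imwrite('pics/s9.png',vision.camera("scene"))
I=vision.camera_info('wrist'); T=np.eye(4); T[:3,:3]=R.from_quat(o['tool_rot']).as_matrix(); T[:3,3]=o['position']; I['world_from_camera']=T@I['tool_from_camera']
for i,s,c,mm in blobs(masks(im)['blue']):
    ys,xs=np.nonzero(mm); print(s,c, [onz(I,u,v,.122).round(4).tolist() for u,v in [(xs.min(),ys[xs==xs.min()].min()),(xs.max(),ys[xs==xs.max()].min()),(xs.mean(),ys.min()),(xs.mean(),ys.max())]])
E
```

```text
time: 9.88
position: [0.5561, 0.1984, 0.2866]
tool_rot: [-0.706, 0.015, -0.02, 0.707]
ft_force: [0.5, -0.2, -0.3]
grip_width: 0.0436
t 9.875 pos [0.5561 0.1984 0.2866] sign 1 row [-0.0711, 0.0114, -0.8354] [-0.0005, 0.0002, 0.002] grip 0.0436 F [ 0.5 -0.2 -0.3]
t 9.875 pos [0.5561 0.1984 0.2866] sign 1 row [-0.0925, 0.0119, -0.4019] [-0.0005, 0.0002, 0.002] grip 0.0436 F [ 0.5 -0.2 -0.3]
[237 156  81  15 923] [276.00866739 161.73672806] [[0.5178, 0.1552, 0.122], [0.5233, 0.2435, 0.122], [0.5156, 0.1985, 0.122], [0.531, 0.1977, 0.122]]
```

View pics/w9.png

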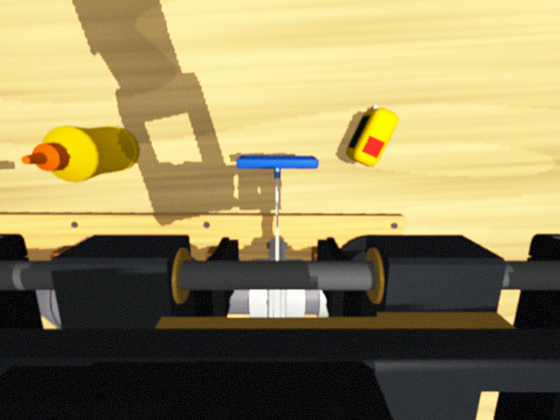

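View pics/s9.png

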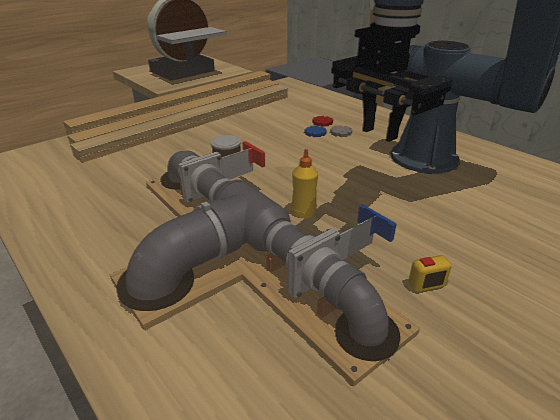

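The blue face is now at x≈0.518 (125 mm in front of the housing), so it is fully open. The glue and tape look untouched. Now I'll cross high over to a point in front of the red grip.

```bash
python3 - <<'E'
from h import *
plan([.470,-.220,.28],1)
E
python3 -m crank '[[-0.02,0,-0.1,0,0,0,0],[-0.05,0,-0.2,0,0,0,0],[-0.08,0,-0.3,0,0,0,0],[-0.1,0,-0.4,0,0,0,0],[-0.12,0,-0.5,0,0,0,0],[-0.131,0,-0.6,0,0,0,0],[-0.131,0,-0.7,0,0,0,0],[-0.131,0.013,-0.8,0,0,0,0],[-0.131,0.013,-0.844,0,0,0,0],[-0.131,0.013,-0.844,0,0,0,0]]'
python3 - <<'E'
from h import *
plan([.470,-.220,.12],1)
plan([.470,-.220,.080],1)
im=vision.camera("wrist"); cv2.imwrite('pics/w10.png',im)
E
```

```text
t 9.975 pos [0.5537 0.1978 0.2822] sign 1 row [-0.1256, 0.005, -0.843] [0.0001, 0.0001, -0.0006] grip 0.0434 F [-0.2 -0.1 -1.4]
time: 11.22
position: [0.4678, -0.2205, 0.2747]
tool_rot: [-0.706, 0.019, -0.018, 0.708]
ft_force: [0.2, 0.7, -0.4]
grip_width: 0.0439
t 11.225 pos [ 0.4678 -0.2205  0.2747] sign 1 row [0.0052, 0.3093, 0.0003] [-0.0008, -0.0008, -0.0009] grip 0.0439 F [ 0.2  0.7 -0.4]
t 11.225 pos [ 0.4678 -0.2205  0.2747] sign 1 row [0.0054, 0.3893, 0.0001] [-0.0008, -0.0008, -0.0009] grip 0.0439 F [ 0.2  0.7 -0.4]
```

View pics/w10.png

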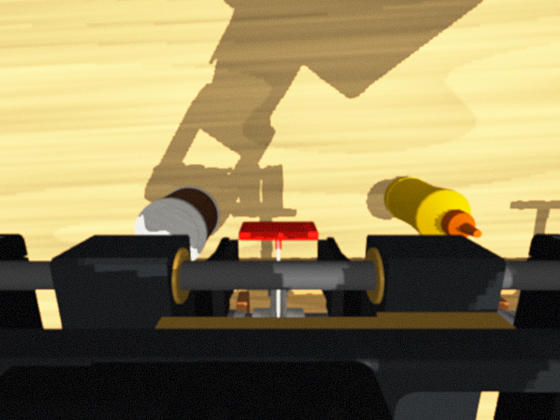

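```bash
python3 - <<'E'
from h import *
im=cv2.imread('pics/w10.png'); o=robot.get_obs()
I=vision.camera_info('wrist'); T=np.eye(4); T[:3,:3]=R.from_quat(o['tool_rot']).as_matrix(); T[:3,3]=o['position']; I['world_from_camera']=T@I['tool_from_camera']
for v in (222,232,240):
  for z in (.078,.122): print(v,z,onz(I,278,v,z).round(4))
cv2.imwrite('pics/w10z.png',cv2.resize(im[200:350,180:380],None,fx=4,fy=4,interpolation=cv2.INTER_CUBIC))
E
```

```text
222 0.078 [ 0.5113 -0.2208  0.078 ]
222 0.122 [ 0.4984 -0.2203  0.122 ]
232 0.078 [ 0.5246 -0.2215  0.078 ]
232 0.122 [ 0.5102 -0.2209  0.122 ]
240 0.078 [ 0.5355 -0.222   0.078 ]
240 0.122 [ 0.5198 -0.2214  0.122 ]
```

View pics/w10z.png

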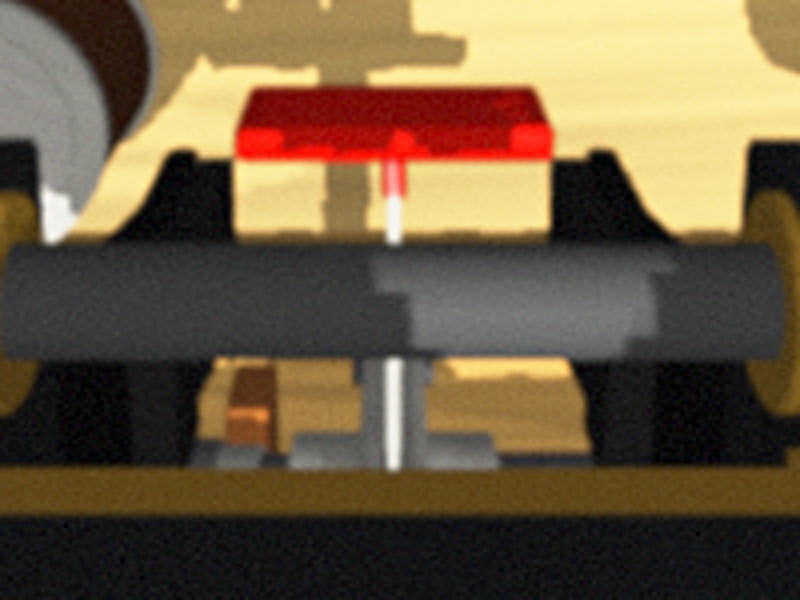

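The red face is at x≈0.510 from both its top and bottom edges, centred at u≈278. Descending in front of it at x≈0.469, which leaves about 30 mm clear.

```bash
python3 -m crank '[[0,0.1,0,0,0,0,0],[0,0.2,0,0,0,0,0],[0,0.3,0,0,0,0,0],[0,0.385,0,0,0,0,0],[0,0.385,0,0,0,0,0]]'
python3 - <<'E'
from h import *
plan([.552,-.2245,.080],1)
im=vision.camera("wrist"); cv2.imwrite('pics/w11.png',im)
im2=vision.camera("scene"); b=cv2.resize(im2[90:240,180:380],None,fx=4,fy=4,interpolation=cv2.INTER_CUBIC); cv2.imwrite('pics/s11z.png',b)
E
```

```text
time: 11.9
position: [0.4664, -0.2166, 0.0812]
tool_rot: [-0.705, 0.019, -0.015, 0.709]
ft_force: [0.5, 0.2, 0.7]
grip_width: 0.0433
t 11.9 pos [ 0.4664 -0.2166  0.0812] sign 1 row [0.1718, 0.0012, -0.0076] [-0.0017, 0.0006, -0.0023] grip 0.0433 F [0.5 0.2 0.7]
```

View pics/w11.png

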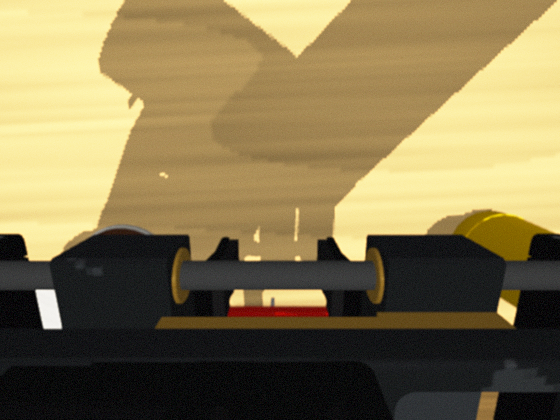

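View pics/s11z.png

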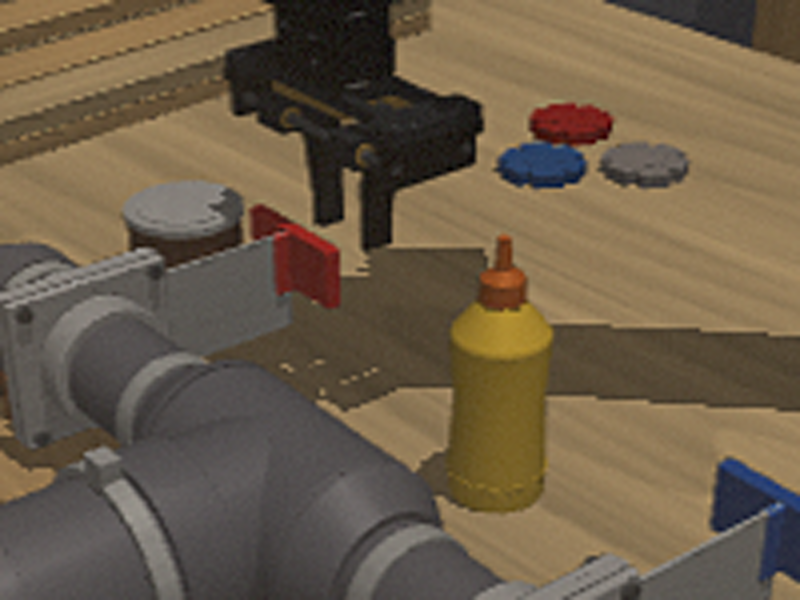

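```bash
python3 -m crank '[[0.016,0,-0.004,0,0,0,0],[0.032,0,-0.004,0,0,0,0],[0.048,0,-0.004,0,0,0,0],[0.06,0,-0.004,0,0,0,0],[0.072,0,-0.004,0,0,0,0],[0.084,0,-0.004,0,0,0,0],[0.096,0,-0.004,0,0,0,0],[0.108,0,-0.004,0,0,0,0]]'
python3 -m crank '[[0.012,0,0,0,0,0,0],[0.024,0,0,0,0,0,0],[0.034,0,0,0,0,0,0],[0.044,0,0,0,0,0,0],[0.044,0,0,0,0,0,0]]'
```

```text
time: 13.0
position: [0.5203, -0.2248, 0.0836]
tool_rot: [-0.706, 0.019, -0.016, 0.707]
ft_force: [-5.8, -0.5, 4.4]
grip_width: 0.044
time: 13.62
position: [0.5431, -0.226, 0.0835]
tool_rot: [-0.707, 0.019, -0.017, 0.707]
ft_force: [-5.6, -1.1, 3.8]
grip_width: 0.0435
```

```bash
python3 -m crank '[[0.006,0,0,0,0,0,0],[0.012,0,0,0,0,0,0],[0.012,0,0,0,0,0,0]]'
python3 -m crank '[[0.006,0,0,0,0,0,0],[0.01,0,0,0,0,0,0],[0.01,0,0,0,0,0,0]]'
python3 -m crank '[[0.004,0,0,0,0,0,0],[0.008,0,0,0,0,0,0],[0.008,0,0,0,0,0,0]]'
```

```text
time: 14.0
position: [0.5493, -0.2263, 0.0835]
tool_rot: [-0.707, 0.019, -0.017, 0.707]
ft_force: [-5.2, -0.0, 3.1]
grip_width: 0.0436
time: 14.38
position: [0.5501, -0.2262, 0.0835]
tool_rot: [-0.706, 0.021, -0.014, 0.707]
ft_force: [-14.0, -2.3, 8.9]
grip_width: 0.0432
time: 14.75
position: [0.55, -0.2261, 0.0835]
tool_rot: [-0.706, 0.024, -0.01, 0.708]
ft_force: [-22.4, -4.3, 15.1]
grip_width: 0.0433
```

The red grip is on its stop: x held at 0.550 while the force rose to 22 N. Holding 0.25 s, then backing off, lifting and moving clear.

```bash
python3 -m crank '[[0,0,0,0,0,0,0],[0,0,0,0,0,0,0],[-0.03,0,0,0,0,0,0],[-0.08,0,0,0,0,0,0],[-0.11,0,0,0,0,0,0],[-0.11,-0.1,0,0,0,0,0],[-0.11,-0.2,0,0,0,0,0],[-0.11,-0.3,0,0,0,0,0],[-0.11,-0.4,0,0,0,0,0],[-0.11,-0.4,0,0,0,0,0]]'
python3 -m crank '[[-0.08,0,0,0,0,0,0],[-0.16,0,0,0,0,0,0],[-0.16,0,0,0,0,0,0],[-0.16,0,0,0,0,0,0]]'
python3 - <<'E'
from h import *
plan([.4,-.22,.28],1)
im=vision.camera("top"); cv2.imwrite('pics/t12.png',im); I=vision.camera_info('top')
cv2.imwrite('pics/s12.png',vision.camera('scene'))
for k,m in masks(im).items():
    for i,s,c,mm in blobs(m): print(k,s,c.round(1),onz(I,*c,.122).round(4), 'front', onz(I,c[0],s[1]+s[3]-1,.122)[0].round(4))
E
```

```text
time: 16.0
position: [0.5079, -0.2259, 0.2885]
tool_rot: [0.709, -0.014, 0.021, -0.705]
ft_force: [-0.3, 0.1, -0.5]
grip_width: 0.0438
time: 16.5
position: [0.4254, -0.2204, 0.2833]
tool_rot: [0.707, -0.017, 0.018, -0.707]
ft_force: [-0.6, 0.0, 0.3]
grip_width: 0.0432
t 16.5 pos [ 0.4254 -0.2204  0.2833] sign 1 row [-0.0507, 0.0065, -0.0017] [-0.0, -0.0001, 0.0003] grip 0.0432 F [-0.6  0.   0.3]
blue [169 236  41   5 161] [189.1 238.1] [0.5242 0.1992 0.122 ] front 0.5201
blue [437 393  23  27 365] [449.  407.8] [ 0.1587 -0.3429  0.122 ] front 0.1358
red [363 207  45  11 235] [385.5 214.1] [ 0.5674 -0.2223  0.122 ] front 0.5613
red [135 238  11  11  72] [140.2 242.9] [0.516  0.3041 0.122 ] front 0.5051
```

View pics/t12.png

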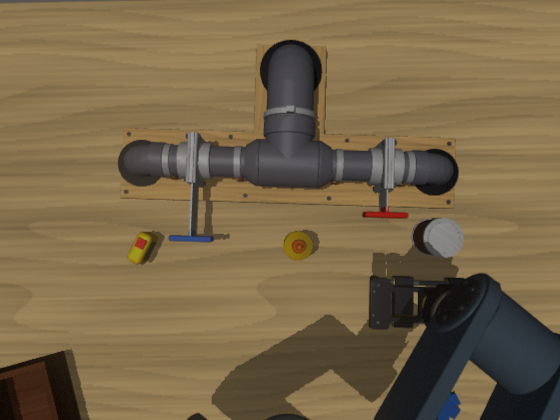

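View pics/s12.png

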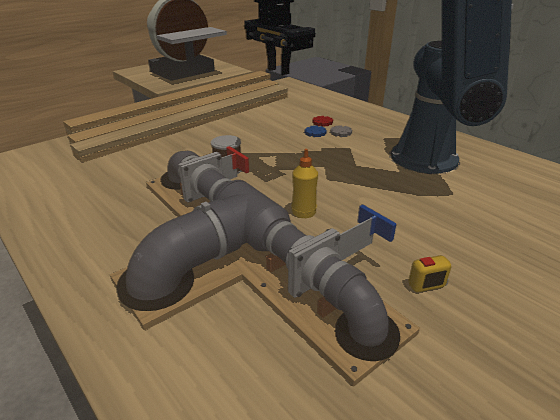

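The red face is at x≈0.561, about 60 mm in front of the housing, so it is shut. The blue face is at about 0.519, so it is open. The glue (298,245), tape (141,248) and stain can (440,238) are unmoved, and the arm is clear.

```bash
python3 -c "
from rig import robot
print(robot.hand_in())"
```

```text
the job is handed in; nothing more can be done
None
```

I pushed the blue gate fully open first, then the red gate fully shut, and handed the job in at about 16.6 s of the 53 s. The hand-in gave no verdict.

- **Blue gate:** I pushed the back of both wings, with the fingers on either side of the blade. The grip stopped moving at its end and the force rose from about 5 N to 17 N. Its face then measured about 122–125 mm in front of the housing (125 mm is fully open).
- **Red gate:** I pushed its front face the same way. It stopped at its end and the force rose from about 5 N to 22 N. Its face then measured about 61 mm in front of the housing (60 mm is shut).
- **Bystanders and arm:** The glue, stain can and tape measure showed no visible shift in the last top view. The arm was clear, with near-zero force.

**What failed or disagreed:** My first blue push passed over the grip without touching it. The fingertips turned out to be about 30 mm higher than the reported TCP and the stated 14 mm tip offset imply, which the scene and wrist cameras both showed. I lowered the tool by about 30 mm for both pushes and never found out why it was off.

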